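# Blow off the lens ring, then index it three clicks and hold

### The arm

A 7-joint arm with a two-finger parallel gripper is mounted at the origin on the work surface. World frame = base frame: x ahead of the robot, y to its left, z up, the work surface at z = 0. Lengths are in m, angles in rad, forces in N, time in s.
With the tool pointing down it reaches from about 0.4 to 0.9 m from the base axis. Payload 5.5 kg.
Tool frame: the origin (TCP) lies between the finger pads, 19 mm behind the fingertips; this is the grasp point; z points along the fingers, y is the direction in which the jaws open and shut (so a half turn about z gives the same grasp; the last joint's range is limited). The gripper opens to 85 mm and grips with 20 to 120 N. Pads are 22 mm wide; open, the fingers measure 114 mm over their backs; the gripper's body (76 mm by 85 mm) begins 54 mm behind the grasp point. The pads swing forward as they close: fully open they stand 13 mm farther back than shut.
Start: joints at [1.5, 0.501, -0.427, 1.55, 0.221, 1.138, -0.21], TCP at [0.213, -0.614, 0.25] pointing down, gripper open.
Joint ranges: [-2.88, 2.88], [-0.31, 2.03], [-1.54, 1.56], [0.2, 2.42], [-1.41, 4.55], [0.19, 2.02], [-2.57, 2.57]. Speed limits (rad/s): [2.57, 2.57, 3.14, 3.14, 3.14, 3.14, 3.14].

### API

Orientations are given as a unit quaternion [x, y, z, w].
In Python, from rig import readout, cams, order gives the robot as it stands.
- The arm moves only by the tool drive_tool, never from a script. Its argument "motion" is a list of rows, each an object of numbers: "x", "y", "z": the shift along the tool's x, y, z in mm; "wx", "wy", "wz": the turn, a rotation vector about the tool's x, y, z in degrees. In form: [{"x": .., "y": .., "z": .., "wx": .., "wy": .., "wz": ..}, ...]. A call has 1 to 10 rows; each row shifts and turns the commanded pose from where the row before left it, along the tool's axes as they then stand; what a row does not reach is not made up. A row lasts 1/10 s, in which the tool goes at most 50 mm and 8.59 degrees, less where a joint would pass 70% of its speed; a pose out of reach is approached as far as the arm can. A call is refused whole if a number of a shift passes 50 or a number of a turn 8.59, either way. A call with a gripper value outside its range is refused whole. "hand" is the finger opening in mm, from 0 to 85.4, set as the call begins (left out, the last holds). The fingers move at their own pace and stop on an object; "force" is the grip in N (left out, the last holds). Time passes only in rows, so rows that do not move let the fingers close. It gives the time, the measured TCP pose, the force and the opening at its end, in the units of the state.
- readout.sense(): the state, without advancing time (a new reading comes with each control period).
- cams.capture(name): name is "scene" or "top"; returns the picture (420x560x3 uint8, blue, green, red); there is no depth.
- cams.get_calibration(name): a dict with "intrinsics" (3x3 intrinsics, pixels), "D" ([k1, k2, p1, p2, k3] as OpenCV has them; the pictures are not rectified), "world_from_camera" (4x4, takes a point from camera to world coordinates). Camera axes: x right, y down, z forward; pixel columns grow to the right and rows downward; lengths in m; the calibration is good to about 2 mm. A picture is of the moment at which its call begins. get_calibration takes no time and is no camera call.
- order.sign_off(): hands the job in, once; it reports no verdict.
The state is a dict: "t": time; "q": joint angles; "qvel": joint speeds; "effort": joint torques, N m; "ee_pos": TCP position; "tcp_rot": TCP orientation; "contact_force": force on the tool from outside, world axes, zero at the start; "ft_torque": the same for the moment, N m; "opening": finger opening in m.
Only numpy, scipy, OpenCV 4.12 (cv2) and the standard library are available. Lean on these libraries where they do the work, as an engineer would, in place of code of your own. Each camera call takes 0.05 s, during which the arm holds its last target. There are 200 camera calls.

### The job

Blow the dust off the lens ring in the rotary fixture by squeezing the blow gun's trigger fully home for about half a second, then let the trigger spring right back. Next turn the fixture's indexing knob clockwise, counting the clicks, to the third stop without running on towards the fourth, and finish there with the knob still gripped in the fingers: keep holding it, do not let go. Leave the spare ring, the bottle and the cup beside the fixture where they stand.

Things in the scene. Friction and masses are not known exactly. Their poses are not given: they have to be found in the camera images.
- gun: Grey blow gun clamped upside down on a steel foot (100 x 100 mm), fixed. Origin: centre of the foot's underside, z up. Barrel and thin brass nozzle (axis 90 mm high) point along its -x, at the ring. The grip stands up from the barrel: from x = +2 to +28 mm, 30 mm wide in y, top 190 mm above the table. The trigger stands in front of it (-x side).
- gun_squeeze (a point): Where the middle between the fingers belongs to squeeze from above, fingers closing along the gun's x: 6.6 mm from the gun's origin in x, 0 in y, 155 mm above the table. It is midway between the grip's back and the trigger's front when the trigger is home, so the grip-side finger touches last. Grip and trigger measure 55 mm over both there, 43 mm when squeezed.
- trigger (a joint): Swing of the trigger lever towards the grip, rad: 0 released, 0.25 fully home (end stop). It springs back by itself; 155 mm above the table it takes about 4 N at the start and 9 N home.
- trigger_lever: Steel trigger lever, 9 mm thick, 20 mm wide, 77 mm long, standing parallel to the grip in front of it with a 19 mm gap. Origin: on its hinge axis (along the gun's y), at its lower end, 108 mm above the table, 22 mm ahead of the gun's origin; its z runs up along the lever, its top free end 185 mm above the table.
- indexer: Rotary fixture: aluminium housing 120 x 240 x 45 mm (x, y, z), fixed. Origin: centre of its underside, z up. On top: the indexing knob, axis at y = -70 mm, and at y = +62 mm a steel disc (90 mm across) with a black lens ring (66 mm across, top 71 mm above the table) that turns with the knob. Four 2 mm high pips, 41 mm from the knob's axis, mark where its pointer stands at the four stops.
- knob_handle: Black bar of the indexing knob, 52 mm long (x), 16 mm wide (y: grip across this), 34 mm high, on a steel flange 56 mm across. Origin: on the knob's vertical axis at the bar's foot, 51 mm above the table. Its +x end is the pointer (nose, white line). It points along the fixture's +x at knob joint 0 and turns clockwise seen from above, towards the fixture's -y.
- knob_grip (a point): Point on the knob's axis at the height to grip, 75 mm above the table, 10 mm below the bar's top; with the middle between the pads here the fingertips are about 5 mm above the flange.
- index_knob (a joint): Clockwise turn seen from above, rad. 0 to 0.31: free travel without clicks, where it starts. Then a sprung detent with stops at 0.675, 1.025, 1.375 (the third) and 1.725; the ridges at 0.50, 0.85, 1.20 and 1.55 resist with 0.05 to 0.1 N m before them and push on after. End of travel 1.82. Let go near a stop, the knob is drawn into it.
- spare_ring: Loose black lens ring, 64 mm across, 20 mm high, lying on the table; origin: centre of its underside. Leave alone.
- bottle: Small white bottle, 44 mm across, 90 mm high; origin: centre of its underside. Leave alone.
- pot: Steel cup, 60 mm across, 50 mm high; origin: centre of its underside. Leave alone.
There are look-alikes about, which are no part of the job. What is shaped like the gun but blue is not meant.

How it is judged:
By the outcome, as a careful person would: the job done as asked, in the order asked, and still so for the second after the job is handed in, while the arm keeps its last pose, push and grip.
It also fails if it takes over 51 s, if anything falls off the work surface, if the arm or the gripper's body presses on something with over 40 N, if the wrist force passes 120 N, or if a joint passes its speed limit or range.

## Working session

There is one attempt and no reset: what is moved stays moved. The work goes in short steps, Python scripts to look and compute and a tool call to move; the robot and the scene stay as the last step left them, time stands still between calls to the robot, and variables do not carry over. Pictures are saved under pics/ and viewed, about 8 in all and at most 12, crops included, and the job is handed in when it is done.

Besides the shell and the picture viewer there is one more tool, called as name([rows], argument=value, ...), one row to a line, values as JSON. drive_tool: Moves the arm, as the interface text tells. Its arguments: {"type":"object","properties":{"motion":{"type":"array","items":{"type":"object","properties":{"x":{"type":"number"},"y":{"type":"number"},"z":{"type":"number"},"wx":{"type":"number"},"wy":{"type":"number"},"wz":{"type":"number"}}}},"hand":{"type":"number"},"force":{"type":"number"}},"required":["motion"]}

```bash
mkdir -p pics; ls
python3 - <<'E'
from rig import readout,cams
import cv2,numpy as np
s=readout.sense();print(s['t'],s['ee_pos'],s['tcp_rot'],s['opening'],s['contact_force'])
for n in('scene','top'):
    cv2.imwrite(f'pics/{n}0.png',cams.capture(n));c=cams.get_calibration(n);print(n,np.round(c['intrinsics'],1).tolist(),c['D'],np.round(c['world_from_camera'],3).tolist())
E
```

```text
pics
0.0 [ 0.21267537 -0.61353216  0.24896543] [ 9.86103906e-01  1.66126934e-01 -1.35233390e-04 -9.54261109e-04] 0.08536940785888866 [0.03225822 0.12408373 0.92167245]
scene [[529.7, 0.0, 275.6], [0.0, 529.7, 206.9], [0.0, 0.0, 1.0]] [-0.13225832  0.          0.          0.          0.        ] [[0.027, 0.644, -0.764, 1.81], [1.0, -0.024, 0.015, -0.031], [-0.009, -0.765, -0.644, 1.135], [0.0, 0.0, 0.0, 1.0]]
top [[450.8, 0.0, 285.6], [0.0, 450.8, 212.4], [0.0, 0.0, 1.0]] [-0.02624216  0.          0.          0.          0.        ] [[0.016, -0.983, 0.184, 0.389], [-1.0, -0.015, 0.009, -0.019], [-0.006, -0.184, -0.983, 1.305], [0.0, 0.0, 0.0, 1.0]]
```

View pics/scene0.png

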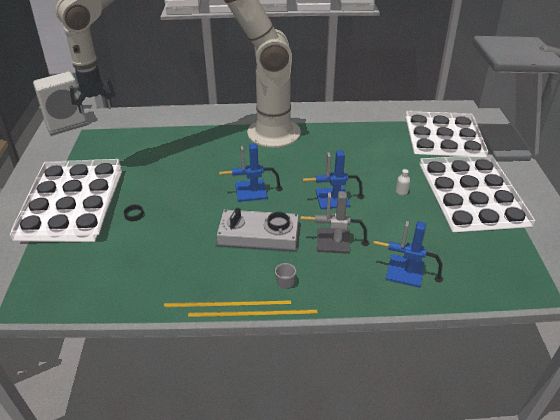

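View pics/top0.png

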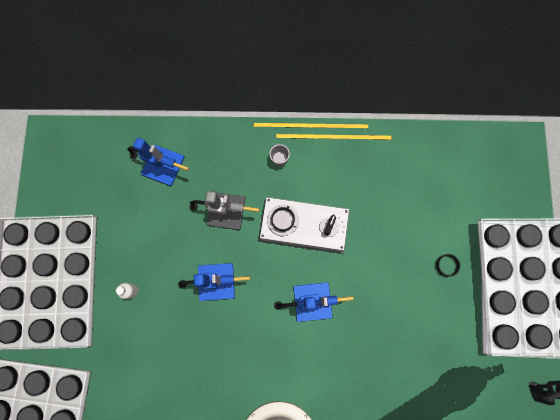

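The scene view shows the grey gun at about (335,225) and the fixture at (258,230), with three blue look-alikes. In the top view the grey gun is at (225,211), the fixture at (304,225) and the knob at (330,225). I'll take close-ups next.

Run:
```python
import cv2,numpy as np
t=cv2.imread('pics/top0.png')[180:265,180:360]; s=cv2.imread('pics/scene0.png')[175:265,205:385]
r=lambda a:cv2.resize(a,None,fx=4.4,fy=3.3 if 0 else 4.4,interpolation=cv2.INTER_CUBIC)
cv2.imwrite('pics/c_top.png',r(t));cv2.imwrite('pics/c_scene.png',r(s))
```

```text
(no output)
```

View pics/c_top.png

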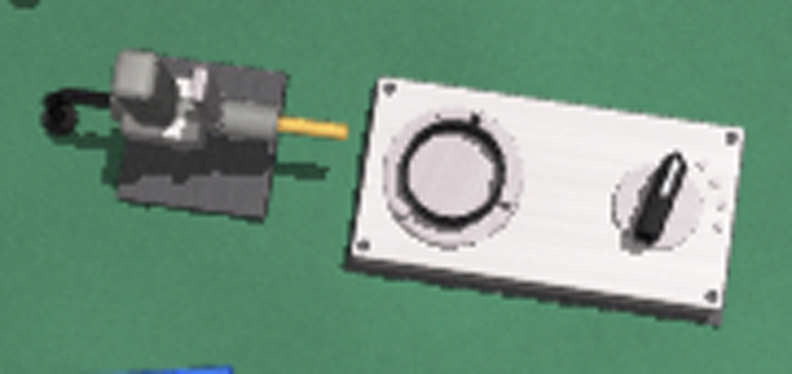

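View pics/c_scene.png

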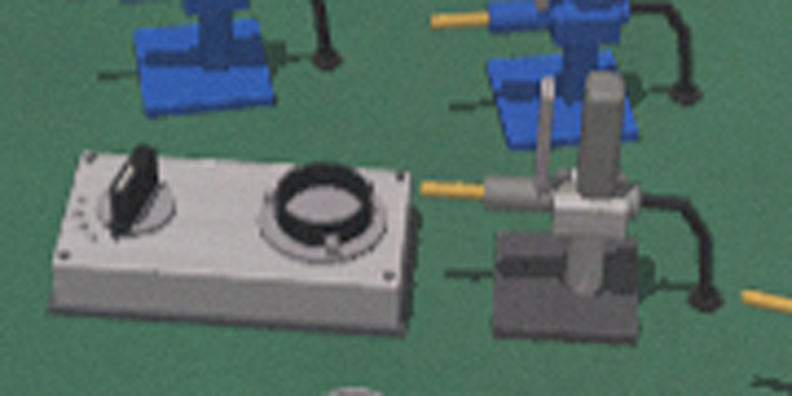

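```bash
cat > h.py <<'E'
import cv2,numpy as np
from rig import readout,cams
def cal(n):
    c=cams.get_calibration(n);return np.array(c['intrinsics'],float),np.array(c['D'],float),np.array(c['world_from_camera'],float)
def ray(n,p):
    K,D,T=cal(n);u=cv2.undistortPoints(np.array(p,float).reshape(-1,1,2),K,D)[:,0]
    d=np.c_[u,np.ones(len(u))]@T[:3,:3].T;return T[:3,3],d
def plane(n,p,z):
    o,d=ray(n,p);return (o+d*((z-o[2])/d[:,2])[:,None])[:,:2]
def proj(n,P):
    K,D,T=cal(n);W=np.linalg.inv(T)
    return cv2.projectPoints(np.array(P,float).reshape(-1,3),cv2.Rodrigues(W[:3,:3])[0],W[:3,3],K,D)[0][:,0]
def tri(p1,p2):
    (a,d),(b,e)=ray('top',[p1]),ray('scene',[p2]);d=d[0];e=e[0]
    s=np.linalg.lstsq(np.c_[d,-e],b-a,rcond=None)[0];return (a+d*s[0]+b+e*s[1])/2,np.linalg.norm(a+d*s[0]-b-e*s[1])
E
python3 - <<'E'
from h import *
t=cv2.imread('pics/top0.png');
def big(m,x0,y0,x1,y1):
    k=np.zeros_like(m);k[y0:y1,x0:x1]=m[y0:y1,x0:x1]
    c=max(cv2.findContours(k,0,cv2.CHAIN_APPROX_NONE)[0],key=cv2.contourArea);return c[:,0]
hsv=cv2.cvtColor(t,cv2.COLOR_BGR2HSV)
w=((hsv[...,2]>150)&(hsv[...,1]<60)).astype(np.uint8)
for z in(.045,):
    r=cv2.minAreaRect((plane('top',big(w,255,190,355,258),z)*1000).astype(np.float32));print('housing',r)
g=((hsv[...,1]<60)&(hsv[...,2]>35)).astype(np.uint8)
cr=lambda L:[((x+.5)/4.4-.5+180,(y+.5)/4.4-.5+180) for x,y in L]
print('housing hand',plane('top',cr([(378,78),(743,128),(720,305),(350,258)]),.045)*1000)
print('foot hand',plane('top',cr([(286,72),(265,217),(118,200)]),.008)*1000)
print('grip top hand',plane('top',cr([(115,52),(155,52),(165,93),(120,97),(138,74)]),.19)*1000)
print('nozzle',plane('top',cr([(348,130),(280,124)]),.09)*1000)
print('pips',plane('top',cr([(701,165),(714,183),(721,206),(719,229)]),.047)*1000)
print('bar nose,tail top',plane('top',cr([(678,153),(648,240)]),.085)*1000)
s=lambda x,y:((x+.5)/4.4-.5+205,(y+.5)/4.4-.5+175)
print('grip tri',tri(cr([(138,74)])[0],s(606,82)))
E
```

```text
housing ((594.9198608398438, -61.41602325439453), (238.41522216796875, 119.96907043457031), 82.53710174560547)
housing hand [[ 667.17396508   50.22345084]
 [ 637.57920555 -186.72193462]
 [ 522.5625994  -171.01780028]
 [ 549.07881882   65.27993048]]
foot hand [[678.56568297 114.03916676]
 [580.19659086 124.71421413]
 [590.06815433 222.67041311]]
grip top hand [[648.27724369 194.68135368]
 [648.60828402 171.5124192 ]
 [624.48933766 164.64915612]
 [621.75855715 190.49351744]
 [635.45522341 180.74606878]]
nozzle [[623.72879156  65.6707052 ]
 [626.91219725 108.27823285]]
pips [[ 612.50756895 -159.19114604]
 [ 600.88675788 -167.4784873 ]
 [ 586.00210579 -171.86646006]
 [ 571.0944489  -170.4786137 ]]
bar nose,tail top [[ 613.14419192 -140.63014928]
 [ 558.03807804 -121.85210483]]
grip tri (array([0.63553025, 0.18222301, 0.19014654]), np.float64(0.0029608418131559624))
```

Measurements, from the top view cross-checked against the scene view:
- **Gun:** origin (634, 168), +x at 84°.
- **Knob:** axis (586, -131), pointer at -18.8° and joint about 0.20.

Now I'll move over to the gun.

drive_tool([
  {"wz":6.3,"z":-5},
  {"wz":6.3,"z":-5},
  {"wz":6.3,"z":-5},
  {"wz":6.2},
  {"x":14,"y":-35},
  {"x":14,"y":-35},
  {"x":14,"y":-35},
  {"x":14,"y":-35},
  {"x":14,"y":-35},
  {"x":14,"y":-35},
], hand=85)

```text
invalid input
```

drive_tool([
  {"x":14,"y":-35},
  {"x":14,"y":-35},
  {"x":14,"y":-35},
  {"x":14,"y":-35},
  {"x":14,"y":-35},
  {"x":14,"y":-35},
  {"x":14,"y":-35},
  {"x":14,"y":-35},
  {"x":14,"y":-35},
  {"x":14,"y":-35},
])

```text
invalid input
```

```bash
cat >> h.py <<'E'
from scipy.spatial.transform import Rotation as R
def go(x,y,z,psi):
    s=readout.sense();M=R.from_quat(s['tcp_rot']).as_matrix();p=np.array(s['ee_pos'])*1000
    print('t',s['t'],'p',p.round(1),'psi',np.degrees(np.arctan2(M[1,0],M[0,0])).round(2),'tilt xy',(M[:2,2]*57.3).round(2),'open',round(s['opening']*1000,1),'F',np.round(s['contact_force'],1),'M',np.round(s['ft_torque'],2),'q',np.round(s['q'],2))
    print('shift tool',(M.T@(np.array([x,y,z])-p)).round(1),'wz',-(psi-np.degrees(np.arctan2(M[1,0],M[0,0]))))
E
python3 -c "from h import *;go(635,174.9,265,-6)"
```

```text
t 0.1 p [ 212.7 -613.6  249. ] psi 19.13 tilt xy [-0.03  0.1 ] open 85.7 F [-0.4 -0.7 -1.1] M [-0.   -0.01 -0.01] q [ 1.5   0.5  -0.43  1.55  0.22  1.14 -0.21]
shift tool [ 657.3 -606.6  -14.8] wz 25.125433814059797
```

drive_tool([
  {"x":0,"y":0,"z":-5,"wx":0,"wy":0,"wz":6.3},
  {"x":0,"y":0,"z":-5,"wx":0,"wy":0,"wz":6.3},
  {"x":0,"y":0,"z":-5,"wx":0,"wy":0,"wz":6.3},
  {"x":0,"y":0,"z":0,"wx":0,"wy":0,"wz":6.2},
  {"x":14,"y":-35,"z":0,"wx":0,"wy":0,"wz":0},
  {"x":14,"y":-35,"z":0,"wx":0,"wy":0,"wz":0},
  {"x":14,"y":-35,"z":0,"wx":0,"wy":0,"wz":0},
  {"x":14,"y":-35,"z":0,"wx":0,"wy":0,"wz":0},
  {"x":14,"y":-35,"z":0,"wx":0,"wy":0,"wz":0},
  {"x":14,"y":-35,"z":0,"wx":0,"wy":0,"wz":0},
], hand=85)

```text
t: 1.1
ee_pos: [0.3187, -0.4123, 0.2647]
tcp_rot: [0.999, -0.052, -0.0, -0.0]
contact_force: [1.1, -0.2, 0.3]
opening: 0.0848
```

drive_tool([
  {"x":14,"y":-35,"z":0,"wx":0,"wy":0,"wz":0},
  {"x":14,"y":-35,"z":0,"wx":0,"wy":0,"wz":0},
  {"x":14,"y":-35,"z":0,"wx":0,"wy":0,"wz":0},
  {"x":14,"y":-35,"z":0,"wx":0,"wy":0,"wz":0},
  {"x":14,"y":-35,"z":0,"wx":0,"wy":0,"wz":0},
  {"x":14,"y":-35,"z":0,"wx":0,"wy":0,"wz":0},
  {"x":14,"y":-35,"z":0,"wx":0,"wy":0,"wz":0},
  {"x":14,"y":-35,"z":0,"wx":0,"wy":0,"wz":0},
  {"x":14,"y":-35,"z":0,"wx":0,"wy":0,"wz":0},
  {"x":0,"y":0,"z":0,"wx":0,"wy":0,"wz":0},
])

```text
t: 2.1
ee_pos: [0.4785, -0.1078, 0.2653]
tcp_rot: [0.999, -0.048, 0.001, -0.001]
contact_force: [0.0, -1.9, 0.5]
opening: 0.0846
```

```bash
python3 -c "from h import *;go(635,174.9,265,-6)"
```

```text
t 2.1 p [ 478.5 -107.8  265.3] psi -5.48 tilt xy [0.1  0.15] open 84.6 F [ 0.  -1.9  0.5] M [0.   0.   0.03] q [ 0.77  0.22 -0.68  1.92  0.16  1.05 -1.64]
shift tool [ 128.8 -296.4    1.3] wz 0.5225960697656902
```

drive_tool([
  {"x":16,"y":-37,"z":0,"wx":0,"wy":0,"wz":0},
  {"x":16,"y":-37,"z":0,"wx":0,"wy":0,"wz":0},
  {"x":16,"y":-37,"z":0,"wx":0,"wy":0,"wz":0},
  {"x":16,"y":-37,"z":0,"wx":0,"wy":0,"wz":0},
  {"x":16,"y":-37,"z":0,"wx":0,"wy":0,"wz":0},
  {"x":16,"y":-37,"z":0,"wx":0,"wy":0,"wz":0},
  {"x":16,"y":-37,"z":0,"wx":0,"wy":0,"wz":0},
  {"x":16,"y":-37,"z":0,"wx":0,"wy":0,"wz":0.5},
  {"x":0,"y":0,"z":0,"wx":0,"wy":0,"wz":0},
  {"x":0,"y":0,"z":0,"wx":0,"wy":0,"wz":0},
])

```text
t: 3.1
ee_pos: [0.6341, 0.168, 0.264]
tcp_rot: [0.998, -0.055, -0.001, 0.0]
contact_force: [-1.2, -0.9, 0.4]
opening: 0.0852
```

```bash
python3 -c "from h import *;go(635,174.9,155,-6)
cv2.imwrite('pics/s1.png',cv2.resize(cams.capture('scene')[100:280,230:440],None,fx=3,fy=3,interpolation=2))"
```

```text
t 3.1 p [634.1 168.  264. ] psi -6.35 tilt xy [-0.1  -0.01] open 85.2 F [-1.2 -0.9  0.4] M [-0.02 -0.02 -0.  ] q [ 0.18  0.56 -0.7   1.51  0.37  1.21 -2.26]
shift tool [  0.3  -7.  109. ] wz -0.3502467028997458
```

View pics/s1.png

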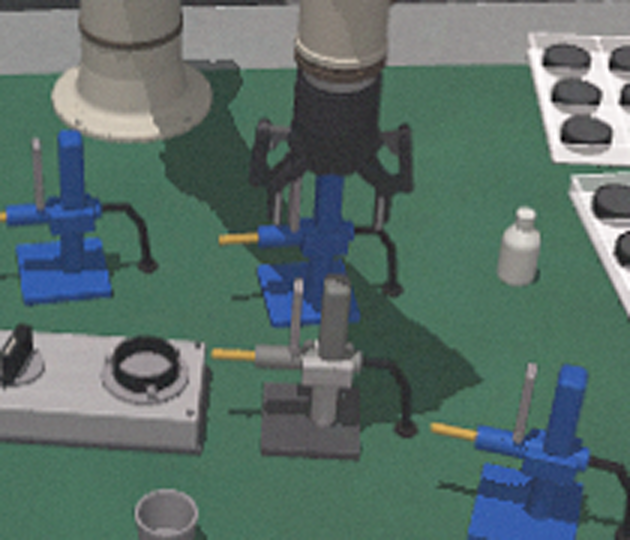

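The gripper is above the gun: fingers at column ~328, and the grip and trigger at 297–335. I'll lower it partway and recheck.

drive_tool([
  {"x":0,"y":0,"z":15,"wx":0,"wy":0,"wz":0},
  {"x":0,"y":0,"z":15,"wx":0,"wy":0,"wz":0},
  {"x":0,"y":0,"z":15,"wx":0,"wy":0,"wz":0},
  {"x":0,"y":0,"z":0,"wx":0,"wy":0,"wz":0},
  {"x":0,"y":0,"z":0,"wx":0,"wy":0,"wz":0},
])

```text
t: 3.65
ee_pos: [0.6342, 0.1667, 0.2191]
tcp_rot: [0.998, -0.057, -0.001, 0.0]
contact_force: [-0.7, 0.5, 0.6]
opening: 0.0852
```

```bash
python3 -c "from h import *;go(635,174.9,155,-6)"
```

```text
t 3.65 p [634.2 166.7 219.1] psi -6.5 tilt xy [-0.09 -0.02] open 85.2 F [-0.7  0.5  0.6] M [ 0.04 -0.01 -0.  ] q [ 0.17  0.6  -0.68  1.56  0.4   1.13 -2.28]
shift tool [ 0.  -8.2 64.1] wz -0.4968131545192618
```

drive_tool([
  {"x":0,"y":-8.2,"z":0,"wx":0,"wy":0,"wz":-0.5},
  {"x":0,"y":0,"z":15,"wx":0,"wy":0,"wz":0},
  {"x":0,"y":0,"z":15,"wx":0,"wy":0,"wz":0},
  {"x":0,"y":0,"z":15,"wx":0,"wy":0,"wz":0},
  {"x":0,"y":0,"z":15,"wx":0,"wy":0,"wz":0},
  {"x":0,"y":0,"z":4,"wx":0,"wy":0,"wz":0},
  {"x":0,"y":0,"z":0,"wx":0,"wy":0,"wz":0},
  {"x":0,"y":0,"z":0,"wx":0,"wy":0,"wz":0},
])

```text
t: 4.45
ee_pos: [0.6358, 0.1756, 0.1563]
tcp_rot: [0.999, -0.052, 0.0, -0.0]
contact_force: [-0.2, -0.3, 0.1]
opening: 0.0849
```

```bash
python3 -c "from h import *;go(635,174.9,155,-6)
a=cams.capture('scene')[130:270,270:400];b=cams.capture('top')[170:250,170:270]
cv2.imwrite('pics/s2.png',np.hstack([cv2.resize(a,(400,430),interpolation=2),cv2.resize(b,(400,430),interpolation=2)]))"
```

```text
t 4.45 p [635.8 175.6 156.3] psi -5.98 tilt xy [0.03 0.02] open 84.9 F [-0.2 -0.3  0.1] M [ 0.04 -0.04 -0.02] q [ 0.14  0.67 -0.65  1.6   0.45  1.03 -2.32]
shift tool [-0.7  0.8  1.3] wz 0.02476519036490732
```

View pics/s2.png

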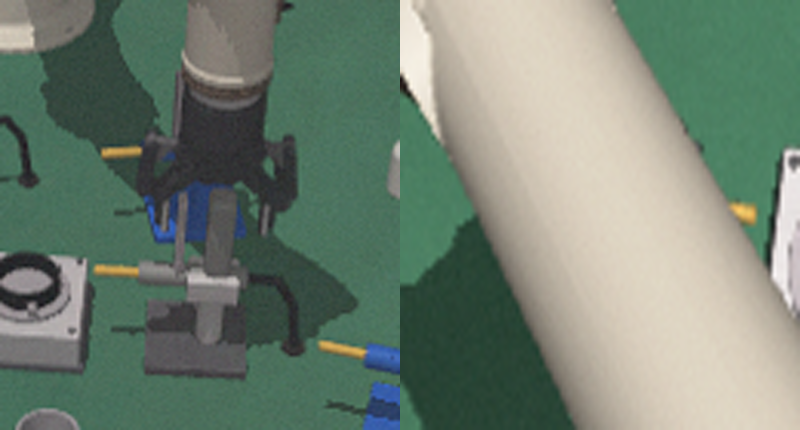

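The fingers sit either side of the trigger and grip with clearance. I'll pre-close to just short of contact.

drive_tool([
  {"x":-0.7,"y":0.8,"z":1,"wx":0,"wy":0,"wz":0},
  {"x":0,"y":0,"z":0,"wx":0,"wy":0,"wz":0},
], hand=72, force=40)

```text
t: 4.75
ee_pos: [0.6349, 0.1745, 0.1554]
tcp_rot: [0.999, -0.052, 0.0, 0.0]
contact_force: [-0.4, -0.7, -0.5]
opening: 0.0725
```

drive_tool([
  {"x":0,"y":0,"z":0,"wx":0,"wy":0,"wz":0},
  {"x":0,"y":0,"z":0,"wx":0,"wy":0,"wz":0},
  {"x":0,"y":0,"z":0,"wx":0,"wy":0,"wz":0},
], hand=38)

```text
t: 5.05
ee_pos: [0.6354, 0.1731, 0.1563]
tcp_rot: [0.999, -0.053, 0.001, 0.001]
contact_force: [-1.1, -1.4, 6.1]
opening: 0.0446
```

drive_tool([
  {"x":0,"y":0,"z":0,"wx":0,"wy":0,"wz":0},
])

```text
t: 5.15
ee_pos: [0.6354, 0.1732, 0.1562]
tcp_rot: [0.999, -0.053, 0.001, 0.001]
contact_force: [-0.4, -1.2, 5.8]
opening: 0.0445
```

drive_tool([
  {"x":0,"y":0,"z":0,"wx":0,"wy":0,"wz":0},
])

```text
t: 5.25
ee_pos: [0.6354, 0.1732, 0.1563]
tcp_rot: [0.999, -0.053, 0.001, 0.001]
contact_force: [-0.9, -2.0, 7.2]
opening: 0.0445
```

drive_tool([
  {"x":0,"y":0,"z":0,"wx":0,"wy":0,"wz":0},
  {"x":0,"y":0,"z":0,"wx":0,"wy":0,"wz":0},
], force=60)

```text
t: 5.45
ee_pos: [0.6354, 0.1733, 0.1564]
tcp_rot: [0.999, -0.053, 0.001, 0.001]
contact_force: [-0.8, -0.4, 7.0]
opening: 0.0442
```

```bash
python3 -c "from h import *;go(635,174.9,155,-6)
a=cams.capture('scene')[130:270,270:400]
cv2.imwrite('pics/s3.png',cv2.resize(a,(557,600),interpolation=2))"
```

```text
t 5.45 p [635.4 173.3 156.4] psi -6.05 tilt xy [ 0.08 -0.14] open 44.2 F [-0.8 -0.4  7. ] M [-1.85  0.44 -0.46] q [ 0.14  0.67 -0.65  1.6   0.45  1.03 -2.32]
shift tool [-0.6 -1.5  1.4] wz -0.050974293070574106
```

drive_tool([
  {"x":0,"y":0,"z":0,"wx":0,"wy":0,"wz":0},
  {"x":0,"y":0,"z":0,"wx":0,"wy":0,"wz":0},
  {"x":0,"y":0,"z":0,"wx":0,"wy":0,"wz":0},
  {"x":0,"y":0,"z":0,"wx":0,"wy":0,"wz":0},
], hand=85, force=40)

```text
t: 5.9
ee_pos: [0.6348, 0.1756, 0.1553]
tcp_rot: [0.999, -0.052, 0.0, -0.001]
contact_force: [0.7, 0.2, -0.1]
opening: 0.0848
```

View pics/s3.png

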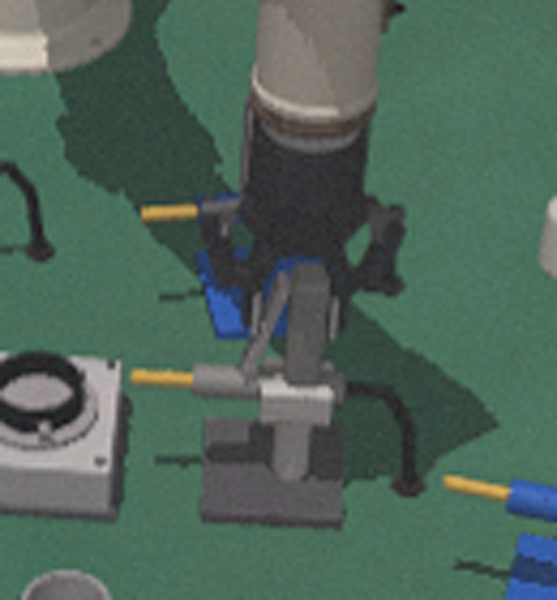

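The trigger tilts about 14° against its stop and the opening stalled at 44 mm from 5.05 to 5.5 s, so it is home. It's now released. Next I rise, travel to the knob and flip the tool, because joint 7 needs room for the turn.

drive_tool([
  {"x":0,"y":0,"z":-25,"wx":0,"wy":0,"wz":0},
  {"x":0,"y":0,"z":-30,"wx":0,"wy":0,"wz":0},
  {"x":0,"y":0,"z":-30,"wx":0,"wy":0,"wz":0},
  {"x":0,"y":0,"z":-25,"wx":0,"wy":0,"wz":0},
  {"x":-2,"y":34,"z":0,"wx":0,"wy":0,"wz":0},
  {"x":-2,"y":34,"z":0,"wx":0,"wy":0,"wz":0},
  {"x":-2,"y":34,"z":0,"wx":0,"wy":0,"wz":0},
  {"x":-2,"y":34,"z":0,"wx":0,"wy":0,"wz":0},
  {"x":-2,"y":34,"z":0,"wx":0,"wy":0,"wz":0},
  {"x":-2,"y":34,"z":0,"wx":0,"wy":0,"wz":0},
])

```text
t: 6.9
ee_pos: [0.6014, -0.0275, 0.2653]
tcp_rot: [0.999, -0.052, 0.0, -0.0]
contact_force: [0.5, -0.1, -0.9]
opening: 0.0851
```

drive_tool([
  {"x":-2,"y":34,"z":0,"wx":0,"wy":0,"wz":0},
  {"x":-2,"y":34,"z":0,"wx":0,"wy":0,"wz":0},
  {"x":0,"y":34,"z":0,"wx":0,"wy":0,"wz":0},
  {"x":0,"y":0,"z":0,"wx":0,"wy":0,"wz":-8.4},
  {"x":0,"y":0,"z":0,"wx":0,"wy":0,"wz":-8.4},
  {"x":0,"y":0,"z":0,"wx":0,"wy":0,"wz":-8.4},
  {"x":0,"y":0,"z":0,"wx":0,"wy":0,"wz":-8.4},
  {"x":0,"y":0,"z":0,"wx":0,"wy":0,"wz":-8.4},
  {"x":0,"y":0,"z":0,"wx":0,"wy":0,"wz":-8.4},
  {"x":0,"y":0,"z":0,"wx":0,"wy":0,"wz":-8.4},
])

```text
t: 7.9
ee_pos: [0.5873, -0.1273, 0.2653]
tcp_rot: [0.894, 0.448, 0.0, 0.0]
contact_force: [0.8, -0.4, -0.3]
opening: 0.0846
```

drive_tool([
  {"x":0,"y":0,"z":0,"wx":0,"wy":0,"wz":-8.4},
  {"x":0,"y":0,"z":0,"wx":0,"wy":0,"wz":-8.4},
  {"x":0,"y":0,"z":0,"wx":0,"wy":0,"wz":-8.4},
  {"x":0,"y":0,"z":0,"wx":0,"wy":0,"wz":-8.4},
  {"x":0,"y":0,"z":0,"wx":0,"wy":0,"wz":-8.4},
  {"x":0,"y":0,"z":0,"wx":0,"wy":0,"wz":-8.4},
  {"x":0,"y":0,"z":0,"wx":0,"wy":0,"wz":-8.4},
  {"x":0,"y":0,"z":0,"wx":0,"wy":0,"wz":-8.4},
  {"x":0,"y":0,"z":0,"wx":0,"wy":0,"wz":-8.4},
  {"x":0,"y":0,"z":0,"wx":0,"wy":0,"wz":-8.4},
])

```text
t: 8.9
ee_pos: [0.5873, -0.1275, 0.2653]
tcp_rot: [0.365, 0.931, 0.0, 0.0]
contact_force: [0.5, -0.1, -0.7]
opening: 0.0852
```

```bash
python3 -c "from h import *;go(585.8,-130.8,75,161.2)"
```

```text
t 8.9 p [ 587.3 -127.5  265.3] psi 137.2 tilt xy [0.05 0.02] open 85.2 F [ 0.5 -0.1 -0.7] M [-0.01  0.02 -0.02] q [ 0.99  0.67 -1.22  1.65  0.65  1.29  0.48]
shift tool [ -1.1  -3.5 190.3] wz -23.998050649317662
```

drive_tool([
  {"x":0,"y":0,"z":0,"wx":0,"wy":0,"wz":-8},
  {"x":0,"y":0,"z":0,"wx":0,"wy":0,"wz":-8},
  {"x":0,"y":0,"z":0,"wx":0,"wy":0,"wz":-8},
  {"x":0.4,"y":-3.6,"z":30,"wx":0,"wy":0,"wz":0},
  {"x":0,"y":0,"z":30,"wx":0,"wy":0,"wz":0},
  {"x":0,"y":0,"z":30,"wx":0,"wy":0,"wz":0},
  {"x":0,"y":0,"z":30,"wx":0,"wy":0,"wz":0},
  {"x":0,"y":0,"z":20,"wx":0,"wy":0,"wz":0},
  {"x":0,"y":0,"z":0,"wx":0,"wy":0,"wz":0},
  {"x":0,"y":0,"z":0,"wx":0,"wy":0,"wz":0},
])

```text
t: 9.9
ee_pos: [0.586, -0.1308, 0.1257]
tcp_rot: [0.166, 0.986, 0.0, 0.0]
contact_force: [0.2, 0.8, -0.2]
opening: 0.085
```

```bash
python3 -c "from h import *;go(585.8,-130.8,75,161.2)
a=cams.capture('scene')[150:270,200:370]
cv2.imwrite('pics/s4.png',cv2.resize(a,None,fx=4.5,fy=4.5,interpolation=2))"
```

```text
t 9.9 p [ 586.  -130.8  125.7] psi 160.85 tilt xy [0.04 0.04] open 85.0 F [ 0.2  0.8 -0.2] M [ 0.04  0.02 -0.05] q [ 0.96  0.87 -1.16  1.76  0.88  1.13  0.74]
shift tool [ 0.2 -0.1 50.7] wz -0.35241799746165725
```

View pics/s4.png

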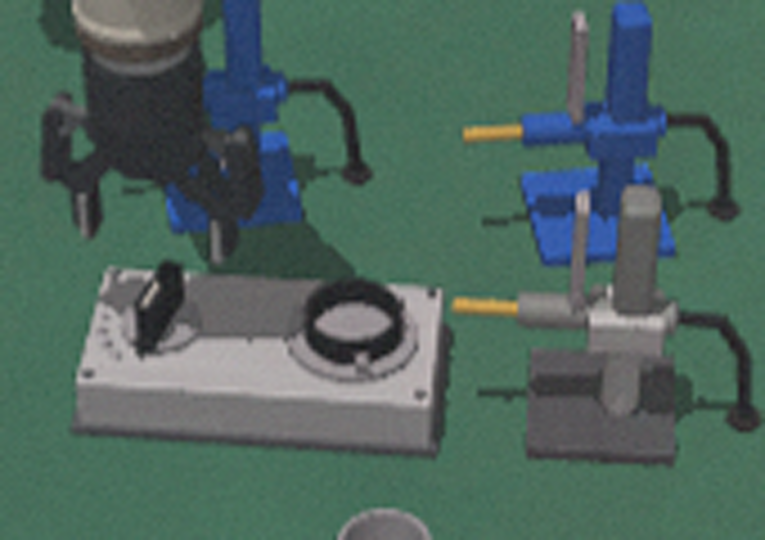

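The trigger has sprung upright again (578,240). The fingers straddle the knob bar (160,310). I'll descend and grip.

drive_tool([
  {"x":0,"y":0,"z":20,"wx":0,"wy":0,"wz":0},
  {"x":0,"y":0,"z":15,"wx":0,"wy":0,"wz":0},
  {"x":0,"y":0,"z":10,"wx":0,"wy":0,"wz":0},
  {"x":0,"y":0,"z":5,"wx":0,"wy":0,"wz":0},
  {"x":0,"y":0,"z":0,"wx":0,"wy":0,"wz":0},
])

```text
t: 10.45
ee_pos: [0.5849, -0.1311, 0.0741]
tcp_rot: [0.166, 0.986, 0.0, -0.001]
contact_force: [-0.8, 0.6, 0.3]
opening: 0.0851
```

drive_tool([
  {"x":0,"y":0,"z":0,"wx":0,"wy":0,"wz":0},
  {"x":0,"y":0,"z":0,"wx":0,"wy":0,"wz":0},
  {"x":0,"y":0,"z":0,"wx":0,"wy":0,"wz":0},
  {"x":0,"y":0,"z":0,"wx":0,"wy":0,"wz":0},
  {"x":0,"y":0,"z":0,"wx":0,"wy":0,"wz":0},
  {"x":0,"y":0,"z":0,"wx":0,"wy":0,"wz":0},
  {"x":0,"y":0,"z":0,"wx":0,"wy":0,"wz":0},
], hand=5, force=50)

```text
t: 11.15
ee_pos: [0.5855, -0.1317, 0.0754]
tcp_rot: [0.167, 0.986, -0.0, 0.0]
contact_force: [-2.7, -1.5, 4.3]
opening: 0.015
```

```bash
python3 -c "from h import *;go(585.8,-130.8,75,161.2)"
```

```text
t 11.15 p [ 585.5 -131.7   75.4] psi 160.81 tilt xy [ 0.01 -0.05] open 15.0 F [-2.7 -1.5  4.3] M [-0.36  0.32  0.03] q [ 0.93  0.92 -1.1   1.78  0.94  1.07  0.71]
shift tool [0.1 0.9 0.4] wz -0.39250432155321846
```

Grip is good: 15 mm opening and low force. I'll turn towards the first stop and sample the wrist torque to find the detents.

Create q.py:
```python
from h import *
s=readout.sense();M=R.from_quat(s['tcp_rot']).as_matrix();psi=np.degrees(np.arctan2(M[1,0],M[0,0]))
print('t',round(s['t'],2),'psi %.2f joint(rad) %.3f'%(psi,np.radians(172.5-psi)),'p',(np.array(s['ee_pos'])*1000).round(1),'Mz',np.round(s['ft_torque'],3),'F',np.round(s['contact_force'],1),'open',round(s['opening']*1000,1),'q7',round(s['q'][6],2),'q3',round(s['q'][2],2))
```

```text
(no output)
```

drive_tool([
  {"x":0,"y":0,"z":0,"wx":0,"wy":0,"wz":4},
  {"x":0,"y":0,"z":0,"wx":0,"wy":0,"wz":4},
  {"x":0,"y":0,"z":0,"wx":0,"wy":0,"wz":4},
  {"x":0,"y":0,"z":0,"wx":0,"wy":0,"wz":0},
])

```text
t: 11.55
ee_pos: [0.5855, -0.1318, 0.0754]
tcp_rot: [0.269, 0.963, -0.001, 0.0]
contact_force: [-0.9, -3.0, 4.8]
opening: 0.0152
```

```bash
python3 q.py
```

```text
t 11.55 psi 148.77 joint(rad) 0.414 p [ 585.5 -131.8   75.4] Mz [-0.401  0.316 -0.036] F [-0.9 -3.   4.8] open 15.2 q7 0.51 q3 -1.06
```

drive_tool([
  {"x":0,"y":0,"z":0,"wx":0,"wy":0,"wz":3},
  {"x":0,"y":0,"z":0,"wx":0,"wy":0,"wz":0},
])

```text
t: 11.75
ee_pos: [0.5855, -0.1318, 0.0754]
tcp_rot: [0.294, 0.956, -0.0, 0.0]
contact_force: [-1.6, -2.9, 6.1]
opening: 0.0153
```

```bash
python3 q.py
```

```text
t 11.75 psi 145.86 joint(rad) 0.465 p [ 585.5 -131.8   75.4] Mz [-0.412  0.454 -0.004] F [-1.6 -2.9  6.1] open 15.3 q7 0.47 q3 -1.05
```

drive_tool([
  {"x":0,"y":0,"z":0,"wx":0,"wy":0,"wz":4},
  {"x":0,"y":0,"z":0,"wx":0,"wy":0,"wz":4},
  {"x":0,"y":0,"z":0,"wx":0,"wy":0,"wz":0},
])

```text
t: 12.05
ee_pos: [0.5855, -0.1318, 0.0754]
tcp_rot: [0.36, 0.933, -0.0, 0.0]
contact_force: [-1.6, -2.5, 5.0]
opening: 0.0152
```

```bash
python3 q.py
```

```text
t 12.05 psi 137.84 joint(rad) 0.605 p [ 585.5 -131.8   75.4] Mz [-0.479  0.387 -0.172] F [-1.6 -2.5  5. ] open 15.2 q7 0.34 q3 -1.03
```

drive_tool([
  {"x":0,"y":0,"z":0,"wx":0,"wy":0,"wz":4},
  {"x":0,"y":0,"z":0,"wx":0,"wy":0,"wz":0},
])

```text
t: 12.25
ee_pos: [0.5855, -0.1318, 0.0754]
tcp_rot: [0.392, 0.92, -0.0, 0.0]
contact_force: [-2.1, -1.8, 5.3]
opening: 0.0155
```

```bash
python3 q.py
```

```text
t 12.25 psi 133.87 joint(rad) 0.674 p [ 585.5 -131.8   75.4] Mz [-0.478  0.456  0.023] F [-2.1 -1.8  5.3] open 15.5 q7 0.28 q3 -1.02
```

The torque pattern matches the model: the pull-on after the first ridge and near zero at 0.674. I'll continue over ridge 2 to stop 2, then towards stop 3.

drive_tool([
  {"x":0,"y":0,"z":0,"wx":0,"wy":0,"wz":4},
  {"x":0,"y":0,"z":0,"wx":0,"wy":0,"wz":2},
  {"x":0,"y":0,"z":0,"wx":0,"wy":0,"wz":0},
])

```text
t: 12.55
ee_pos: [0.5855, -0.1318, 0.0754]
tcp_rot: [0.439, 0.899, -0.0, 0.0]
contact_force: [-2.4, -2.9, 6.4]
opening: 0.0153
```

```bash
python3 q.py
```

```text
t 12.55 psi 127.93 joint(rad) 0.778 p [ 585.5 -131.8   75.4] Mz [-0.452  0.453 -0.005] F [-2.4 -2.9  6.4] open 15.3 q7 0.19 q3 -1.0
```

drive_tool([
  {"x":0,"y":0,"z":0,"wx":0,"wy":0,"wz":4},
  {"x":0,"y":0,"z":0,"wx":0,"wy":0,"wz":4},
  {"x":0,"y":0,"z":0,"wx":0,"wy":0,"wz":3},
  {"x":0,"y":0,"z":0,"wx":0,"wy":0,"wz":0},
])

```text
t: 12.95
ee_pos: [0.5855, -0.1319, 0.0754]
tcp_rot: [0.523, 0.852, -0.0, 0.0]
contact_force: [-2.2, -2.3, 5.8]
opening: 0.0151
```

```bash
python3 q.py
```

```text
t 12.95 psi 116.88 joint(rad) 0.971 p [ 585.5 -131.9   75.4] Mz [-0.467  0.421 -0.126] F [-2.2 -2.3  5.8] open 15.1 q7 0.02 q3 -0.96
```

drive_tool([
  {"x":0,"y":0,"z":0,"wx":0,"wy":0,"wz":3},
  {"x":0,"y":0,"z":0,"wx":0,"wy":0,"wz":0},
])

```text
t: 13.15
ee_pos: [0.5854, -0.1318, 0.0754]
tcp_rot: [0.545, 0.838, -0.0, 0.0]
contact_force: [-2.6, -2.1, 5.8]
opening: 0.0151
```

```bash
python3 q.py
```

```text
t 13.15 psi 113.90 joint(rad) 1.023 p [ 585.4 -131.8   75.4] Mz [-0.465  0.467 -0.026] F [-2.6 -2.1  5.8] open 15.1 q7 -0.03 q3 -0.95
```

drive_tool([
  {"x":0,"y":0,"z":0,"wx":0,"wy":0,"wz":2},
  {"x":0,"y":0,"z":0,"wx":0,"wy":0,"wz":0},
])

```text
t: 13.35
ee_pos: [0.5854, -0.1319, 0.0754]
tcp_rot: [0.56, 0.829, -0.0, 0.0]
contact_force: [-1.3, -2.2, 6.6]
opening: 0.015
```

```bash
python3 q.py
```

```text
t 13.35 psi 111.93 joint(rad) 1.057 p [ 585.4 -131.9   75.4] Mz [-0.451  0.436  0.037] F [-1.3 -2.2  6.6] open 15.0 q7 -0.06 q3 -0.95
```

Stop 2's zero crossing falls at about 1.03 in my estimate, so the scale is confirmed. Now to the third stop, ψ ≈ 93.7.

drive_tool([
  {"x":0,"y":0,"z":0,"wx":0,"wy":0,"wz":4},
  {"x":0,"y":0,"z":0,"wx":0,"wy":0,"wz":4},
  {"x":0,"y":0,"z":0,"wx":0,"wy":0,"wz":4},
  {"x":0,"y":0,"z":0,"wx":0,"wy":0,"wz":3},
  {"x":0,"y":0,"z":0,"wx":0,"wy":0,"wz":0},
])

```text
t: 13.85
ee_pos: [0.5853, -0.1319, 0.0754]
tcp_rot: [0.663, 0.748, -0.001, 0.0]
contact_force: [-1.7, -2.0, 6.2]
opening: 0.0151
```

```bash
python3 q.py
```

```text
t 13.85 psi 96.88 joint(rad) 1.320 p [ 585.3 -131.9   75.4] Mz [-0.452  0.538 -0.176] F [-1.7 -2.   6.2] open 15.1 q7 -0.29 q3 -0.89
```

drive_tool([
  {"x":0,"y":0,"z":0,"wx":0,"wy":0,"wz":2},
  {"x":0,"y":0,"z":0,"wx":0,"wy":0,"wz":1.2},
  {"x":0,"y":0,"z":0,"wx":0,"wy":0,"wz":0},
  {"x":0,"y":0,"z":0,"wx":0,"wy":0,"wz":0},
])

```text
t: 14.25
ee_pos: [0.5853, -0.1319, 0.0754]
tcp_rot: [0.683, 0.73, -0.0, 0.0]
contact_force: [-2.8, -3.0, 6.9]
opening: 0.0153
```

```bash
python3 q.py
python3 - <<'E'
from h import *
a=cams.capture('scene')[150:270,200:370]; b=cams.capture('top')[180:265,180:360]
cv2.imwrite('pics/s5.png',np.vstack([cv2.resize(a,(425,300),interpolation=2),cv2.resize(b,(425,200),interpolation=2)]))
E
python3 q.py
```

```text
t 14.25 psi 93.78 joint(rad) 1.374 p [ 585.3 -131.9   75.4] Mz [-0.508  0.503  0.018] F [-2.8 -3.   6.9] open 15.3 q7 -0.34 q3 -0.88
t 14.35 psi 93.78 joint(rad) 1.374 p [ 585.4 -131.9   75.4] Mz [-0.483  0.511  0.006] F [-2.3 -3.5  7.1] open 15.3 q7 -0.34 q3 -0.88
```

View pics/s5.png

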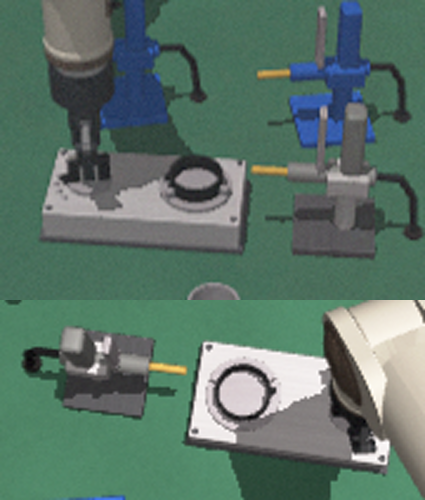

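The picture shows the knob gripped with its bar turned, the ring's index tab moved to the right (270,385), the trigger upright and the cup in place. Torque at the third stop is about zero, so I'm handing in.

```bash
python3 -c "from rig import order;print(order.sign_off())"; python3 q.py
```

```text
the job is handed in; nothing more can be done
None
the job is handed in; nothing more can be done
```

I blew off the lens ring with the grey gun, turned the knob clockwise to its third stop, and handed in at about 14.4 s with the knob still gripped.

- **Trigger:** the fingers stalled at a 44–44.5 mm opening from 5.05 s or earlier until about 5.5 s. That is slightly over the nominal 43 mm. Raising the grip from 40 to 60 N moved it only 0.3 mm, and the picture shows the lever leaning right in, so I took it as home. Later pictures show it upright again.
- **Knob:** I stopped at an estimated 1.374 rad (third stop is 1.375). I counted three ridges by the forward pull just after each one. Wrist torque about the knob's axis was close to zero at each stop I checked: 0.02 N m at the first, -0.03 at the second and 0.01–0.02 at the third. The rise in torque before ridges 1 and 2 did not show clearly in the samples, and I took none before ridge 3.
- **Hold:** the fingers were at 15.3 mm on the 16 mm bar, with the grip set to 50 N and wrist force about 8 N.
- **Other things:** the arm went nowhere near the spare ring, bottle or cup. The last picture shows only part of the cup, and I took no final picture of the ring or bottle.

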